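Pile two battery cases and hold them up to the inspection camera

ROBOT

A 6-joint arm with a two-finger parallel gripper is mounted at the origin on the work surface. World frame = base frame: x ahead of the robot, y to its left, z up, the work surface at z = 0. Lengths are in m, angles in degrees, forces in N, time in s.
With the tool pointing down it reaches from about 0.4 to 0.825 m from the base axis. Payload 7 kg.
Tool frame: the origin (TCP) lies midway between the tips of the shut fingers; the grasp point (between the pads) lies r.grip_depth behind it (r.grip_depth is the distance from the TCP to the grasp point, in m); z points along the fingers, y is the line along which they close (so a half turn about z gives the same grasp; the last joint's range is limited). The gripper opens to 88 mm and grips with 3 to 60 N. Pads are 19 mm wide; open, the fingers measure 130 mm over their backs; the gripper's body (78 mm by 193 mm) begins 47 mm behind the grasp point.
Start: joints at [-49.956, 20.546, 0.682, 0, -70.136, -16.507], TCP at [0.27, -0.619, 0.227] pointing down, gripper open.
Joint ranges: [-176.03, 176.03], [-82.01, 121.73], [-58.28, 71.71], [-173.87, 95.51], [-174.79, -0.11], [-173.66, 173.66]. Speed limits (degrees/s): [136.94, 136.94, 172.46, 180, 180, 180].

INTERFACE

Orientations are given as [roll, pitch, yaw] about the fixed x, y, z axes, in that order (R = Rz(yaw) Ry(pitch) Rx(roll)).
In Python, from plant import r, imaging gives the robot as it stands (r), with the cameras (imaging).
- The arm moves only by the shell command python3 drive.py 'ROWS' [OPENING] [FORCE]. ROWS is a JSON list of rows, 1 to 12 of them, each of 6 numbers: dx, dy, dz in m, then a rotation vector rx, ry, rz in degrees; each row is the pose to reach, as a shift and turn from the pose commanded when the command began, along the tool's axes at that moment; what a row does not reach only later rows make up. A row lasts 1/12 s, in which the tool goes at most 0.0417 m and 7.16 degrees, less where a joint would pass 70% of its speed; a pose out of reach is approached as far as the arm can. OPENING is the finger opening in m, set as the command begins (- or left out keeps the last). The fingers move at their own pace and stop on an object; FORCE is the grip in N (left out, the last holds). Time passes only in rows, so rows that do not move let the fingers close. It prints the time, the measured TCP pose, the force, the opening and the grip force at its end.
- r.get_state(): the state, without advancing time (a new reading comes with each control period).
- imaging.capture(name): name is "scene" or "top" or "wrist"; returns a dict with "frame" (420x560x3 uint8, red, green, blue), "z_map" (420x560 float32, m along the optical axis (not along the pixel's ray), 0 where there is no reading), "fx", "fy", "cx", "cy" (pixels), "D" ([k1, k2, p1, p2, k3] as OpenCV has them; the pictures are not rectified), "cam_to_world" (4x4, takes a point from camera to world coordinates). Camera axes: x right, y down, z forward; pixel columns grow to the right and rows downward; lengths in m; the calibration is good to about 2 mm. A picture is of the moment at which its call begins.
- r.close_job(): hands the job in; it is judged then, once.
The state is a dict: "time_s": time; "joints": joint angles; "qd": joint speeds; "joint_torque": joint torques, N m; "tcp_pos": TCP position; "eef_rot": TCP orientation; "contact_force": force on the tool from outside, world axes, zero at the start; "moment": the same for the moment, N m; "gripper_width": finger opening in m; "gripper_force": force on a finger pad.
Only numpy, scipy, OpenCV 4.12 (cv2) and the standard library are available. Lean on these libraries where they do the work, as an engineer would, in place of code of your own. Each camera call takes 0.05 s, during which the arm holds its last target. There are 200 camera calls.

TASK

Stack the two small flat battery cases squarely one on the other on the bench, in either order, and let go; then take hold of the whole pile and hold it up in front of the side-view inspection camera: level and still, centred on the lens, one of its narrow ends squarely facing the lens and about 6 cm from it. Finish while holding the pile there. Do not drop a case, do not knock the camera, and leave the other things on the bench where they are.

Things in the scene. Friction and masses are not known exactly. Their poses are not given: they have to be found in the camera images.
- case_a: one of two identical flat closed battery cases, clear plastic with a white seam line and two white cells with blue ends inside; 78 (its x) x 42 (its y) x 21 mm (its z, up), about 0.11 kg, flat top and bottom; origin at the centre of its underside. Starts flat on the bench, either case may be at the left or the right
- case_b: one of two identical flat closed battery cases, clear plastic with a white seam line and two white cells with blue ends inside; 78 (its x) x 42 (its y) x 21 mm (its z, up), about 0.11 kg, flat top and bottom; origin at the centre of its underside. Starts flat on the bench, either case may be at the left or the right
- lens (a point): centre of the front glass of the side-view inspection camera's lens, 150 mm above the bench. Axes as the camera's: the lens looks level along its own -x (so the pile belongs at negative x), z is up. The white ring light round the lens is 68 mm across; the whole camera and stand lie behind the glass (x above 0)
- side_camera: the inspection camera on its stand, fixed to the bench: dark foot 130 x 110 x 12 mm, steel post 252 mm high at the back (85 mm behind the origin), aluminium camera with black lens and white ring light pointing level along its own -x. Origin on the bench surface, below the lens, 24 mm behind the front glass. Do not knock it
- stamp: bystander: self-inking stamp, black with red top, 45 x 60 x 75 mm, origin at the centre of its underside
- tape_roll: bystander: yellow roll of tape lying flat, 90 mm across, 24 mm high, origin at the centre of its underside
- caliper: bystander: steel caliper with black slide lying flat, about 190 mm long (its x), 12 mm high, origin on the bench near its slide
- cell_tray: bystander: clear tray of upright white and blue cells, 160 x 220 x 51 mm, 2 kg, origin at the centre of its underside

How it is judged:
By the outcome, as a careful person would: the job done as asked, in the order asked, and still so for the second after the job is handed in, while the arm keeps its last pose, push and grip.
It also fails if it takes over 50 s, if anything falls off the work surface, if the arm or the gripper's body presses on something with over 40 N, if the wrist force passes 120 N, or if a joint passes its speed limit or range.

## Working session

There is one attempt and no reset: what is moved stays moved. The work goes in short steps, Python scripts to look and compute and a shell command to move; the robot and the scene stay as the last step left them, time stands still between calls to the robot, and variables do not carry over. Pictures are saved under pics/ and viewed, at most 10 in all, crops included, and the job is handed in when it is done.

```bash
ls; mkdir -p pics; cat > h.py <<'E'
import numpy as np, cv2
from plant import r, imaging
from scipy.spatial.transform import Rotation as R
def cap(n,save=None):
    c=imaging.capture(n)
    if save: cv2.imwrite('pics/'+save,c['frame'][:,:,::-1])
    np.savez('/tmp/'+n+'.npz',**{k:np.array(v) for k,v in c.items()})
    return c
def ray(c,u,v):
    K=np.array([[c['fx'],0,c['cx']],[0,c['fy'],c['cy']],[0,0,1]],float)
    p=cv2.undistortPoints(np.array([[[u,v]]],float),K,np.array(c['D'],float))[0,0]
    T=np.array(c['cam_to_world']); return T[:3,3],T[:3,:3]@np.array([p[0],p[1],1])
def onz(c,u,v,z):
    o,d=ray(c,u,v); return o+d*(z-o[2])/d[2]
def dep(c,u,v):
    o,d=ray(c,u,v); return o+d*float(c['z_map'][int(v),int(u)])
E
python3 - <<'E'
from h import *
cap('scene','s1.png');cap('top','t1.png')
s=r.get_state();print(s,r.grip_depth)
c=np.load('/tmp/top.npz');print(c['cam_to_world'],c['fx'],c['D'])
E
```

```text
drive.py
pics
plant.py
{'time_s': 0.1, 'joints': array([-4.99548244e+01,  2.05871113e+01,  6.39312199e-01, -1.73908019e-02,
       -7.01352489e+01, -1.65081268e+01]), 'qd': array([ 0.14060888, -0.12900486,  0.17813465, -0.0163322 ,  0.05990268,
       -0.00576713]), 'joint_torque': array([-2.34086037e-03, -5.84162092e+01,  2.93751651e+01,  7.01562613e+00,
        1.01265500e-02, -6.94163600e-05]), 'tcp_pos': array([ 0.26937188, -0.6184514 ,  0.22572214]), 'eef_rot': array([ 1.79915729e+02, -7.92484151e-03, -1.56468867e+02]), 'contact_force': array([ 0.69925513, -0.15594811,  0.07593969]), 'moment': array([-3.40015501e-05,  3.40438210e-03,  1.56086735e-02]), 'gripper_force': 0.0, 'gripper_width': 0.08793124632820698} 0.0188
[[-0.02450072 -0.99197091  0.12407025  0.44410657]
 [-0.9996716   0.02524298  0.00441385  0.08675735]
 [-0.00751031 -0.12392136 -0.99226362  1.58520053]
 [ 0.          0.          0.          1.        ]] 475.80672698404743 [-0.12699895  0.          0.          0.          0.        ]
```

View pics/t1.png

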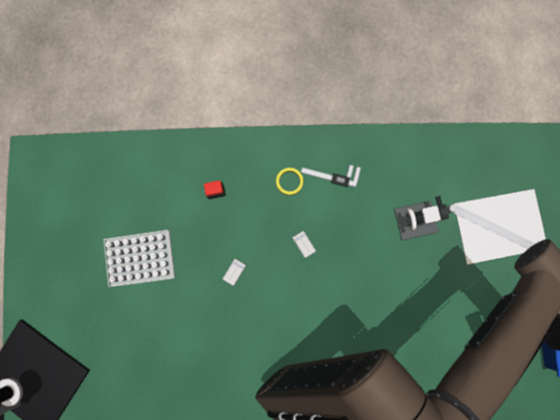

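View pics/s1.png

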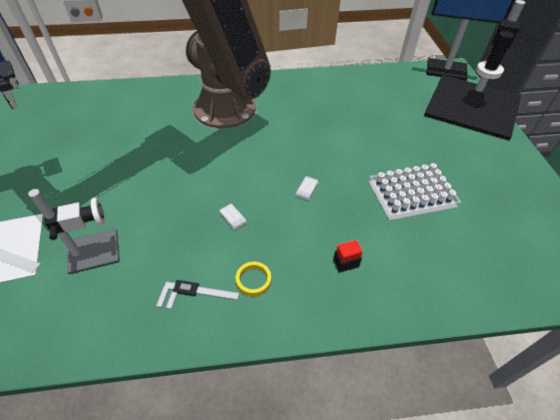

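The top view shows the cases at about (234,272) and (304,244), and the side camera at about (420,218) with its lens pointing left (roughly world +y). The scene view agrees. I'll enlarge crops of the cases and the camera.

```bash
python3 - <<'E'
from h import *
c=dict(np.load('/tmp/top.npz'))
f=c['frame'][:,:,::-1]
a=cv2.resize(f[225:295,215:325],None,fx=7,fy=7,interpolation=cv2.INTER_CUBIC) # 770x490
b=cv2.resize(f[190:250,385:465],None,fx=9,fy=9,interpolation=cv2.INTER_CUBIC)
cv2.imwrite('pics/ca.png',a);cv2.imwrite('pics/cb.png',b)
for w in [(205,225,265,300),(275,225,335,262)]:
    x0,y0,x1,y1=w
    P=[dep(c,u,v) for v in range(y0,y1) for u in range(x0,x1)]
    P=np.array(P);P=P[(P[:,2]>.012)&(P[:,2]<.06)]
    print(len(P),np.median(P[:,2]),cv2.minAreaRect(P[:,:2].astype(np.float32)*1000))
s=dict(np.load('/tmp/scene.npz'))
for n,pts in (('top',0),('scene',0)):
    cc=c if n=='top' else s
    for v in range(420):
        pass
for u,v in [(234,272),(304,244)]: print(onz(c,u,v,.021))
# camera point cloud from both
for cc,(x0,y0,x1,y1) in ((c,(385,190,465,250)),(s,(20,180,130,280))):
    P=np.array([dep(cc,u,v) for v in range(y0,y1) for u in range(x0,x1)])
    F=np.array([cc['frame'][v,u] for v in range(y0,y1) for u in range(x0,x1)])
    for lo,hi in ((.006,.02),(.03,.1),(.1,.2),(.2,.3)):
        m=(P[:,2]>lo)&(P[:,2]<hi)
        if m.sum()>3: print(lo,m.sum(),cv2.minAreaRect(P[m][:,:2].astype(np.float32)*1000),P[m].min(0),P[m].max(0))
E
```

```text
314 0.02138505806647284 ((482.74652099609375, 242.13433837890625), (174.7141571044922, 129.62356567382812), 9.088144302368164)
302 0.020914865114141645 ((535.822265625, 4.005805969238281), (77.9308090209961, 41.987579345703125), 30.502151489257812)
[0.44812995 0.23637707 0.021     ]
[0.5342195  0.00461238 0.021     ]
0.006 891 ((605.5939331054688, -408.6672058105469), (275.8902587890625, 200.09591674804688), 87.68133544921875) [ 0.50404525 -0.55042042  0.00600057] [ 0.70858638 -0.27142676  0.0197691 ]
0.1 709 ((612.613525390625, -365.5832214355469), (72.9155044555664, 125.91687774658203), 16.31397247314453) [ 0.56213934 -0.43269284  0.122091  ] [ 0.66255067 -0.30342601  0.19821492]
0.2 81 ((612.0411376953125, -413.8503723144531), (19.705663681030273, 18.473270416259766), 86.96717071533203) [ 0.60285078 -0.42384118  0.2006983 ] [ 0.62145272 -0.40406172  0.2571281 ]
0.006 1535 ((609.1609497070312, -376.47296142578125), (113.60404205322266, 129.1595001220703), 11.046178817749023) [ 0.54200615 -0.44252372  0.00619255] [ 0.67456304 -0.30416228  0.01890862]
0.03 177 ((620.1470947265625, -412.47003173828125), (15.18041706085205, 21.799842834472656), 37.80171203613281) [ 0.60754014 -0.42560433  0.03066385] [ 0.62957861 -0.40433187  0.09982893]
0.1 1468 ((615.5288696289062, -365.9917297363281), (72.66675567626953, 125.11348724365234), 20.239545822143555) [ 0.56392917 -0.42410001  0.10006824] [ 0.66982807 -0.30529004  0.19999736]
0.2 251 ((616.7723999023438, -414.71435546875), (22.427459716796875, 21.38521957397461), 49.72987747192383) [ 0.60398488 -0.42637059  0.20009996] [ 0.62907015 -0.40354813  0.25437246]
```

View pics/cb.png

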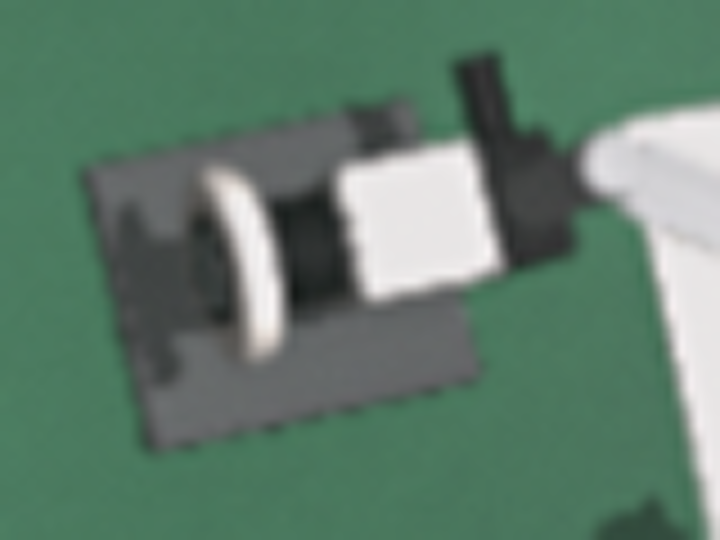

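The crop shows the foot corners at crop px (88,168), (150,450) and (478,375). The ring runs from (205,170) to (262,360) and the lens faces left. Next I'll get the camera axis and lens, and the left case.

```bash
python3 - <<'E'
from h import *
c=dict(np.load('/tmp/top.npz'));s=dict(np.load('/tmp/scene.npz'))
q=[onz(c,x/9+385-.44,y/9+190-.44,.012) for x,y in [(88,168),(150,450),(478,375),(413,97)]]
q=np.array(q)[:,:2];print(q*1000)
for a,b in ((0,1),(1,2),(2,3),(3,0)):
    d=q[b]-q[a];print(np.linalg.norm(d),np.degrees(np.arctan2(d[1],d[0])))
print('centre',q.mean(0))
def cloud(cc,x0,y0,x1,y1):
    u,v=np.meshgrid(range(x0,x1),range(y0,y1));u=u.ravel();v=v.ravel()
    return np.array([dep(cc,a,b) for a,b in zip(u,v)]),cc['frame'][v,u].astype(int)
# left case
P,_=cloud(c,218,250,252,294);m=(P[:,2]>.012)&(P[:,2]<.03)
print(m.sum(),cv2.minAreaRect(P[m][:,:2].astype(np.float32)*1000))
for n,cc,w in (('scene',s,(295,172,325,205)),('scene',s,(212,196,255,235))):
    P,_=cloud(cc,*w);m=(P[:,2]>.017)&(P[:,2]<.03)
    print(n,m.sum(),np.median(P[m][:,2]),cv2.minAreaRect(P[m][:,:2].astype(np.float32)*1000))
# ring: z in .11...19, brightness
for n,cc,w in (('top',c,(385,190,465,250)),('scene',s,(20,180,130,280))):
    P,F=cloud(cc,*w); m=(P[:,2]>.1)&(P[:,2]<.2)&(P[:,1]>-.36)
    Q=P[m];B=F[m].min(1)
    Q=Q[B>130]; print(n,len(Q),Q.min(0),Q.max(0))
    # coordinates in camera-stand frame for yaw guess
    for yaw in (-96,-98,-100,-102,-104):
        e=np.array([np.cos(np.radians(yaw)),np.sin(np.radians(yaw))]); t=Q[:,:2]@e; l=Q[:,:2]@np.array([-e[1],e[0]])
        print(yaw,'axial pct',np.percentile(t,[0,2,25,50,75,98,100]).round(4),'lat',l.min().round(4),l.max().round(4))
E
```

```text
[[ 646.40372189 -303.32386443]
 [ 540.55583531 -320.93722104]
 [ 564.877342   -447.15331606]
 [ 670.21608804 -429.02547214]]
0.10730333371421763 -170.55240305387542
0.12853808124532115 -79.09294512010838
0.1068871841815081 9.764442004132126
0.12793718366173124 100.72675577608915
centre [ 0.60551325 -0.37510997]
309 ((432.26666259765625, 247.64865112304688), (42.526588439941406, 119.16020202636719), 57.92660140991211)
scene 246 0.01959870822353127 ((454.16107177734375, 237.49986267089844), (41.378116607666016, 80.62039184570312), 57.29935073852539)
scene 284 0.01960609997259849 ((539.1890869140625, 5.4384613037109375), (77.27198791503906, 41.575965881347656), 30.527162551879883)
top 134 [ 0.56243277 -0.35947318  0.15876188] [ 0.62433304 -0.30571883  0.18774864]
-96 axial pct [0.239  0.2409 0.2499 0.2576 0.2866 0.295  0.296 ] lat 0.593 0.6577
-98 axial pct [0.2161 0.2183 0.2276 0.2362 0.2638 0.273  0.2743] lat 0.6018 0.6673
-100 axial pct [0.193  0.1954 0.2052 0.2145 0.2407 0.2506 0.2523] lat 0.6098 0.6762
-102 axial pct [0.1696 0.1723 0.1829 0.1924 0.2174 0.228  0.23  ] lat 0.617 0.6843
-104 axial pct [0.146  0.149  0.1604 0.17   0.1938 0.2051 0.2074] lat 0.6235 0.6915
scene 207 [ 0.57209405 -0.35968464  0.14566275] [ 0.63067725 -0.30529004  0.18436839]
-96 axial pct [0.2383 0.2392 0.245  0.2506 0.2854 0.2945 0.2965] lat 0.6025 0.6621
-98 axial pct [0.2153 0.2162 0.2224 0.2282 0.2624 0.2726 0.2746] lat 0.611 0.6716
-100 axial pct [0.1921 0.1929 0.1994 0.2057 0.2393 0.2503 0.2525] lat 0.6188 0.6804
-102 axial pct [0.1685 0.1693 0.1763 0.1828 0.2159 0.2279 0.23  ] lat 0.6259 0.6883
-104 axial pct [0.1447 0.1455 0.1526 0.1597 0.1922 0.205  0.2073] lat 0.6322 0.6954
```

```bash
cat >> h.py <<'E'
def cloud(cc,x0,y0,x1,y1):
    u,v=np.meshgrid(range(x0,x1),range(y0,y1));u=u.ravel();v=v.ravel()
    return np.array([dep(cc,a,b) for a,b in zip(u,v)]),cc['frame'][v,u].astype(int)
E
python3 - <<'E'
from h import *
c=dict(np.load('/tmp/top.npz'));s=dict(np.load('/tmp/scene.npz'))
print(s['cam_to_world'][:3,3])
for n,cc,w in (('top',c,(385,190,465,250)),('scene',s,(20,180,130,280))):
    P,F=cloud(cc,*w); m=(P[:,2]>.1)&(P[:,2]<.2)
    P=P[m];F=F[m]
    for yaw in (-78,-79,-80,-81,-82):
        e=np.array([np.cos(np.radians(yaw)),np.sin(np.radians(yaw))]); t=P[:,:2]@e; l=P[:,:2]@np.array([-e[1],e[0]])
        k=(t<t.min()+.055)
        ring=(F.min(1)>130)&k
        print(n,yaw,'tmin',t.min().round(4),'ring t',np.percentile(t[ring],[0,5,25,50,75,95,100]).round(4),'lat',l[ring].min().round(4),l[ring].max().round(4),'z',P[ring][:,2].max().round(4), P[ring][:,2].min().round(4))
        for a in np.arange(0,.14,.01):
            k=(t>t.min()+a)&(t<t.min()+a+.01)
            if yaw==-80 and k.sum()>2: print('   ',a.round(2),k.sum(),'lat',l[k].min().round(4),l[k].max().round(4),'z',P[k][:,2].min().round(3),P[k][:,2].max().round(3),F[k].mean().round())
    b=(P[:,2]>.17)&(F.min(1)>150);t=P[:,:2]@e
    b&=(t>t.min()+.05)
    if b.sum()>5: print('body',b.sum(),cv2.minAreaRect(P[b][:,:2].astype(np.float32)*1000))
E
```

```text
[1.25362211 0.03769462 0.89042303]
top -78 tmin 0.4226 ring t [0.4257 0.4268 0.4307 0.4358 0.4715 0.4757 0.4774] lat 0.4828 0.5454 z 0.1877 0.1545
top -79 tmin 0.4135 ring t [0.417  0.4177 0.4218 0.4265 0.4621 0.4668 0.4682] lat 0.4903 0.5528 z 0.1877 0.1545
top -80 tmin 0.4041 ring t [0.4076 0.4087 0.4127 0.4174 0.4528 0.4578 0.4591] lat 0.4976 0.56 z 0.1877 0.1545
    0.0 145 lat 0.4983 0.5623 z 0.122 0.188 116.0
    0.01 39 lat 0.4976 0.5643 z 0.154 0.187 207.0
    0.02 37 lat 0.5136 0.5487 z 0.152 0.175 72.0
    0.03 40 lat 0.5125 0.5498 z 0.151 0.174 44.0
    0.04 60 lat 0.5085 0.5524 z 0.131 0.177 107.0
    0.05 51 lat 0.5082 0.5546 z 0.144 0.179 218.0
    0.06 52 lat 0.508 0.5542 z 0.142 0.178 221.0
    0.07 52 lat 0.5088 0.5546 z 0.131 0.179 222.0
    0.08 48 lat 0.509 0.5532 z 0.142 0.181 225.0
    0.09 50 lat 0.51 0.5558 z 0.165 0.179 143.0
    0.1 84 lat 0.5092 0.581 z 0.14 0.198 56.0
    0.11 41 lat 0.5093 0.5816 z 0.15 0.181 55.0
    0.12 9 lat 0.5097 0.5487 z 0.131 0.174 74.0
top -81 tmin 0.3946 ring t [0.398  0.3994 0.403  0.4079 0.4432 0.4479 0.4488] lat 0.5048 0.5671
[... 807 characters left out ...]
3 z 0.127 0.174 129.0
    0.05 123 lat 0.5109 0.5583 z 0.13 0.175 177.0
    0.06 117 lat 0.5115 0.5598 z 0.128 0.174 176.0
    0.07 115 lat 0.5135 0.5591 z 0.126 0.174 176.0
    0.08 122 lat 0.5096 0.559 z 0.128 0.174 175.0
    0.09 142 lat 0.5115 0.5589 z 0.101 0.199 80.0
    0.1 209 lat 0.5133 0.5879 z 0.1 0.2 59.0
    0.11 99 lat 0.54 0.5888 z 0.102 0.196 59.0
scene -81 tmin 0.3979 ring t [0.3993 0.4006 0.4034 0.4082 0.4444 0.451  0.4528] lat 0.5147 0.5744 z 0.1844 0.1457
scene -82 tmin 0.3883 ring t [0.3893 0.3907 0.3935 0.3985 0.4349 0.4414 0.4432] lat 0.5217 0.5813 z 0.1844 0.1457
body 241 ((608.861328125, -378.6576843261719), (45.37761688232422, 43.18513488769531), 10.797334671020508)
```

```bash
python3 drive.py '[[-0.02,0.025,0,0,0,4],[-0.045,0.055,0,0,0,10],[-0.07,0.085,0,0,0,16],[-0.097,0.115,0,0,0,22],[-0.123,0.145,0,0,0,28],[-0.15,0.175,0,0,0,34],[-0.177,0.205,0,0,0,40],[-0.203,0.235,0,0,0,46],[-0.23,0.265,0,0,0,52],[-0.255,0.295,0,0,0,56],[-0.275,0.32,0,0,0,56],[-0.287,0.333,0,0,0,56]]' 0.088
```

```text
time_s: 1.1
tcp_pos: [0.3999, -0.196, 0.2267]
eef_rot: [180.0, 0.0, 147.6]
contact_force: [-0.9, 0.3, -0.9]
gripper_width: 0.0873
gripper_force: 0.0
```

```bash
cat >> h.py <<'E'
def to(p,yaw):
    "shift in tool axes and turn to reach TCP p, tool down with yaw"
    s=r.get_state();Rm=R.from_euler('xyz',s['eef_rot'],degrees=True);Rt=R.from_euler('xyz',[180,0,yaw],degrees=True)
    print('pos',s['tcp_pos'].round(4),s['eef_rot'].round(2),'t',s['time_s'],'j',s['joints'].round(1))
    print('d',(Rm.inv().apply(np.array(p)-s['tcp_pos'])).round(4),'rot',(Rm.inv()*Rt).as_rotvec(degrees=True).round(2))
E
python3 -c "
from h import *
to((.45,.237,.22),147.3)"
```

```text
pos [ 0.3999 -0.196   0.2267] [1.7995e+02 2.0000e-02 1.4760e+02] t 1.1 j [  -0.6   -1.8  -26.7   -0.   -65.  -121.8]
d [0.1897 0.3924 0.007 ] rot [0.05 0.02 0.3 ]
```

```bash
python3 drive.py '[[0.01,0.02,0,0,0,0],[0.027,0.056,0,0,0,0],[0.044,0.092,0,0,0,0],[0.061,0.128,0,0,0,0],[0.079,0.164,0,0,0,0],[0.097,0.2,0,0,0,0],[0.115,0.237,0,0,0,0],[0.132,0.273,0,0,0,0],[0.15,0.309,0,0,0,0],[0.167,0.345,0,0,0,0],[0.182,0.376,0,0,0,0],[0.19,0.392,0,0,0,0]]' && python3 - <<'E'
from h import *
c=cap('wrist','w1.png')
P,F=cloud(c,0,0,560,420)
m=((P[:,2]>.015)&(P[:,2]<.027)).reshape(420,560).astype(np.uint8)
n,l,st,_=cv2.connectedComponentsWithStats(m)
for i in range(1,n):
    if st[i,4]>400:
        Q=P[(l==i).ravel()];print(st[i],np.median(Q[:,2]),cv2.minAreaRect(Q[:,:2].astype(np.float32)*1000))
E
```

```text
time_s: 2.1
tcp_pos: [0.4498, 0.2372, 0.2261]
eef_rot: [-180.0, -0.0, 147.7]
contact_force: [0.9, 0.9, 0.3]
gripper_width: 0.0873
gripper_force: 0.0
[ 456    0  104  180 1793] 0.023484795600301867 ((511.2080078125, 475.54730224609375), (161.33885192871094, 62.27188491821289), 6.46065092086792)
[ 261  135   43   77 3140] 0.020600896967515187 ((449.8939514160156, 235.75440979003906), (41.943145751953125, 78.23793029785156), 57.683937072753906)
[144 330  46  29 852] 0.020997085168955154 ((552.400634765625, 13.00466537475586), (40.63813781738281, 42.60586166381836), 29.855579376220703)
```

View pics/w1.png

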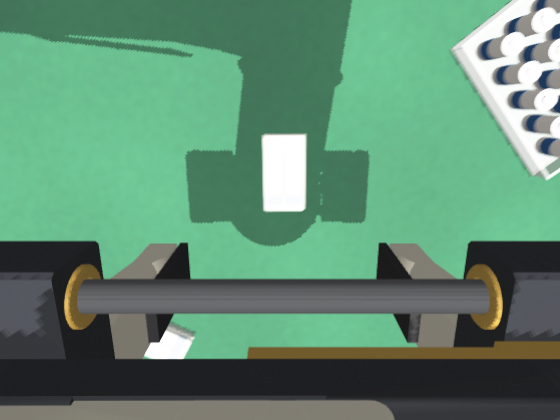

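The wrist view shows the left case centred under the gripper, spanning about (261–304, 135–212), with its long axis along tool x. I'll descend now.

```bash
python3 drive.py '[[-0.001,-0.001,0.01,0,0,0],[-0.001,-0.001,0.035,0,0,0],[-0.001,-0.001,0.065,0,0,0],[-0.001,-0.001,0.095,0,0,0],[-0.001,-0.001,0.125,0,0,0],[-0.001,-0.001,0.15,0,0,0],[-0.001,-0.001,0.175,0,0,0],[-0.001,-0.001,0.195,0,0,0],[-0.001,-0.001,0.208,0,0,0],[-0.001,-0.001,0.217,0,0,0],[-0.001,-0.001,0.222,0,0,0],[-0.001,-0.001,0.222,0,0,0]]' && python3 drive.py '[[0,0,0,0,0,0],[0,0,0,0,0,0],[0,0,0,0,0,0],[0,0,0,0,0,0],[0,0,0,0,0,0],[0,0,0,0,0,0],[0,0,0,0,0,0],[0,0,0,0,0,0],[0,0,0,0,0,0],[0,0,0,0,0,0]]' 0.03 20
```

```text
time_s: 3.15
tcp_pos: [0.4496, 0.2313, 0.0037]
eef_rot: [-179.9, -0.0, 147.5]
contact_force: [-0.0, 0.3, 1.0]
gripper_width: 0.0879
gripper_force: 0.0
time_s: 3.98
tcp_pos: [0.4504, 0.2328, 0.0048]
eef_rot: [180.0, 0.0, 147.5]
contact_force: [0.4, 0.9, 2.8]
gripper_width: 0.042
gripper_force: 20.0
```

```bash
python3 drive.py '[[0,0,-0.012,0,0,0],[0,0,-0.035,0,0,0],[-0.01,-0.004,-0.06,0,0,-4],[-0.03,-0.01,-0.085,0,0,-10],[-0.055,-0.019,-0.107,0,0,-17],[-0.082,-0.029,-0.127,0,0,-24],[-0.11,-0.039,-0.143,0,0,-31],[-0.138,-0.05,-0.155,0,0,-38],[-0.166,-0.06,-0.163,0,0,-45],[-0.192,-0.07,-0.165,0,0,-51],[-0.215,-0.077,-0.165,0,0,-57],[-0.23,-0.082,-0.165,0,0,-62]]' && python3 drive.py '[[-0.0,0,0,0,0,0],[0,0,0,0,0,0]]'&& python3 - <<'E'
from h import *
c=cap('wrist','w2.png')
P,F=cloud(c,0,0,560,420)
m=((P[:,2]>.015)&(P[:,2]<.027)).reshape(420,560).astype(np.uint8)
n,l,st,_=cv2.connectedComponentsWithStats(m)
for i in range(1,n):
    if st[i,4]>400:
        Q=P[(l==i).ravel()];print(st[i],np.median(Q[:,2]),cv2.minAreaRect(Q[:,:2].astype(np.float32)*1000))
E
```

```text
time_s: 4.98
tcp_pos: [0.6007, 0.0378, 0.1691]
eef_rot: [180.0, -0.1, -150.2]
contact_force: [0.7, -0.8, -1.6]
gripper_width: 0.042
gripper_force: 20.0
time_s: 5.15
tcp_pos: [0.5997, 0.0388, 0.1685]
eef_rot: [180.0, -0.1, -150.6]
contact_force: [0.3, 0.7, -1.3]
gripper_width: 0.0419
gripper_force: 20.0
[ 256   48   54  101 5195] 0.020595859596973798 ((536.2504272460938, 2.7264480590820312), (78.10205078125, 41.934818267822266), 30.415321350097656)
```

View pics/w2.png

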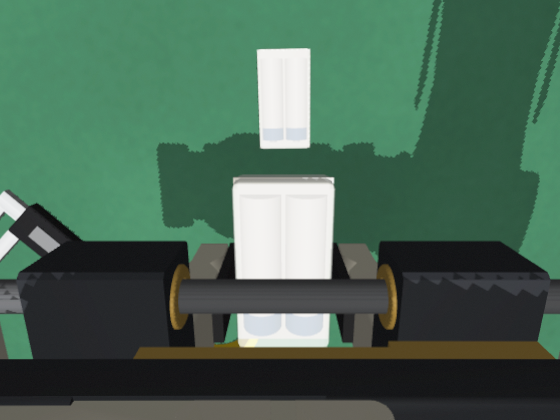

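The target case is at about (258–310, 48–148). The held case is at about (233–334, 178–347), square in the fingers. Next I'll measure the held case against the target.

```bash
python3 - <<'E'
from h import *
c=dict(np.load('/tmp/wrist.npz'))
P,F=cloud(c,220,165,345,356)
u=np.tile(np.arange(220,345),191)
m=(P[:,2]>.165)&(P[:,2]<.195)
Q=P[m];zt=np.median(Q[:,2]);print('top z',zt)
Q=Q[abs(Q[:,2]-zt)<.006]
b=cv2.minAreaRect(Q[:,:2].astype(np.float32)*1000);print(len(Q),b)
s=r.get_state();print(s['tcp_pos'],s['eef_rot'])
e=np.array([np.cos(np.radians(-150.3)),np.sin(np.radians(-150.3))])
t=Q[:,:2]@e;print('front/rear along tool x from tcp',t.max()-s['tcp_pos'][:2]@e,t.min()-s['tcp_pos'][:2]@e)
to((.536,.003,.04),-149.6)
E
```

```text
top z 0.18430687413992444
13591 ((597.6987915039062, 36.656097412109375), (77.31979370117188, 53.58546829223633), 29.544649124145508)
[0.59938955 0.03944841 0.16870597] [ 1.79962934e+02 -9.80557261e-02 -1.50618861e+02]
front/rear along tool x from tcp 0.04152591718151899 -0.03585655511774399
pos [0.5994 0.0394 0.1687] [ 1.7996e+02 -1.0000e-01 -1.5062e+02] t 5.2 j [ 22.4  16.2 -13.6  -0.  -60.4 -83. ]
d [ 0.0729 -0.0007  0.1288] rot [ 0.04 -0.1  -1.02]
```

```bash
python3 drive.py '[[0.006,0,0,0,0,0],[0.02,0.0004,0,0,0,-0.5],[0.036,0.0006,0.01,0,0,-0.9],[0.05,0.0008,0.025,0,0,-0.9],[0.062,0.0008,0.045,0,0,-0.9],[0.0702,0.0008,0.067,0,0,-0.9],[0.0702,0.0008,0.088,0,0,-0.9],[0.0702,0.0008,0.107,0,0,-0.9],[0.0702,0.0008,0.121,0,0,-0.9],[0.0702,0.0008,0.131,0,0,-0.9],[0.0702,0.0008,0.137,0,0,-0.9],[0.0702,0.0008,0.137,0,0,-0.9]]' && python3 - <<'E'
from h import *
c=cap('wrist','w3.png'); s=r.get_state();print(s['tcp_pos'],s['eef_rot'],s['contact_force'])
P,F=cloud(c,220,120,345,356)
for lo,hi in ((.014,.026),(.04,.056)):
    m=(P[:,2]>lo)&(P[:,2]<hi);Q=P[m]
    if m.sum()>50: print(lo,m.sum(),np.median(Q[:,2]),cv2.minAreaRect(Q[:,:2].astype(np.float32)*1000))
E
```

```text
time_s: 6.2
tcp_pos: [0.5378, 0.0061, 0.0317]
eef_rot: [180.0, -0.1, -149.6]
contact_force: [-0.2, -0.1, -1.1]
gripper_width: 0.0418
gripper_force: 20.0
[0.5383593  0.00610003 0.03253295] [ 1.79997842e+02 -3.72135941e-02 -1.49541013e+02] [ 0.08974489  0.06012369 -1.48421704]
0.014 636 0.01940581192524539 ((503.7909851074219, -15.825742721557617), (3.529294729232788, 41.410736083984375), 31.60608673095703)
0.04 13781 0.04757498075682923 ((535.9529418945312, 3.7775039672851562), (77.85743713378906, 53.9953498840332), 29.973215103149414)
```

```bash
python3 drive.py '[[0,-0.0007,0.002,0,0,-0.4],[0,-0.0007,0.0035,0,0,-0.4],[0,-0.0007,0.0045,0,0,-0.4],[0,-0.0007,0.0045,0,0,-0.4]]' && python3 drive.py '[[0,0,0.0005,0,0,0],[0,0,0.001,0,0,0],[0,0,0.001,0,0,0],[0,0,0.001,0,0,0]]'
```

```text
time_s: 6.58
tcp_pos: [0.5391, 0.0053, 0.0283]
eef_rot: [-180.0, 0.0, -149.2]
contact_force: [0.7, -0.5, -0.9]
gripper_width: 0.0421
gripper_force: 20.0
time_s: 6.92
tcp_pos: [0.539, 0.0052, 0.0271]
eef_rot: [-180.0, 0.0, -149.2]
contact_force: [0.9, -0.2, -1.2]
gripper_width: 0.0418
gripper_force: 20.0
```

```bash
python3 drive.py '[[0,0,0.0005,0,0,0],[0,0,0.001,0,0,0],[0,0,0.001,0,0,0],[0,0,0.001,0,0,0]]'; python3 drive.py '[[0,0,0.0003,0,0,0],[0,0,0.0006,0,0,0],[0,0,0.0006,0,0,0]]'
```

```text
time_s: 7.25
tcp_pos: [0.539, 0.0053, 0.026]
eef_rot: [180.0, -0.0, -149.2]
contact_force: [-0.5, -0.1, -0.9]
gripper_width: 0.0419
gripper_force: 20.0
time_s: 7.5
tcp_pos: [0.5391, 0.0053, 0.0258]
eef_rot: [-180.0, 0.0, -149.2]
contact_force: [-1.8, 0.4, 3.3]
gripper_width: 0.0418
gripper_force: 20.0
```

```bash
python3 drive.py '[[0,0,0,0,0,0],[0,0,0,0,0,0],[0,0,0,0,0,0],[0,0,0,0,0,0],[0,0,0,0,0,0]]' 0.088 && python3 drive.py '[[0,0,-0.006,0,0,0],[0,0,-0.02,0,0,0],[0,0,-0.045,0,0,0],[0,0,-0.075,0,0,0],[0,0,-0.105,0,0,0],[0,0,-0.125,0,0,0],[0,0,-0.135,0,0,0],[0,0,-0.135,0,0,0],[0,0,-0.135,0,0,0]]' && python3 - <<'E'
from h import *
c=cap('wrist','w4.png'); s=r.get_state();print(s['tcp_pos'],s['eef_rot'],s['contact_force'])
P,F=cloud(c,200,60,365,260)
for lo,hi in ((.012,.026),(.036,.05)):
    m=(P[:,2]>lo)&(P[:,2]<hi);Q=P[m]
    if m.sum()>50: print(lo,m.sum(),np.median(Q[:,2]),cv2.minAreaRect(Q[:,:2].astype(np.float32)*1000))
cv2.imwrite('pics/w4c.png',cv2.resize(c['frame'][80:280,180:380,::-1],None,fx=3,fy=3,interpolation=cv2.INTER_CUBIC))
E
```

```text
time_s: 7.92
tcp_pos: [0.539, 0.0053, 0.0254]
eef_rot: [180.0, -0.0, -149.2]
contact_force: [-0.1, -0.9, -0.6]
gripper_width: 0.0697
gripper_force: 0.0
time_s: 8.67
tcp_pos: [0.5388, 0.0053, 0.1605]
eef_rot: [180.0, 0.0, -149.2]
contact_force: [-0.2, -0.1, -0.1]
gripper_width: 0.0878
gripper_force: 0.0
[0.53831963 0.00521287 0.15961717] [ 1.79961645e+02 -5.32206035e-02 -1.49180874e+02] [-0.01893447 -0.07414946 -0.97482   ]
0.012 157 0.019061382381698577 ((503.4696044921875, -16.472959518432617), (2.5764999389648438, 40.36833953857422), 30.922433853149414)
0.036 5169 0.041545198951275175 ((537.3878784179688, 3.224639892578125), (78.17813110351562, 42.117916107177734), 30.87568473815918)
```

View pics/w4c.png

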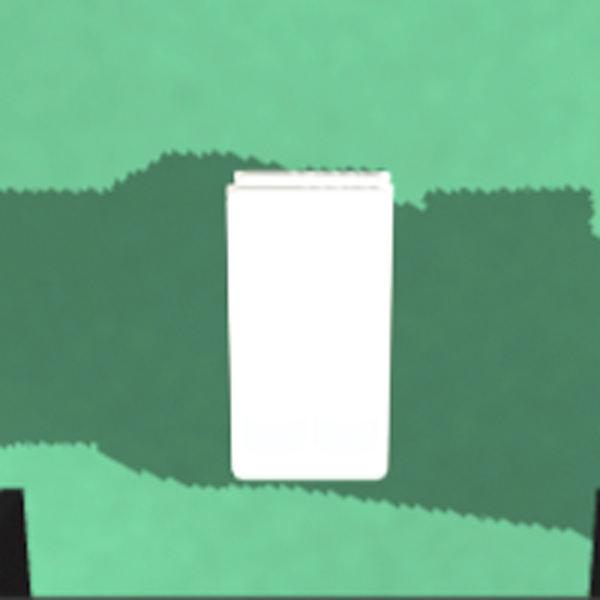

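The crop shows the top case at (227–393, 185–480). The lower case's lip shows at rows 172–185, columns 235–391, so the pile is square to about 1 mm. It's released and standing, so I'll grasp the whole pile.

```bash
python3 drive.py '[[0.001,0,0.01,0,0,0],[0.002,0,0.03,0,0,0],[0.002,0,0.055,0,0,0],[0.002,0,0.08,0,0,0],[0.002,0,0.102,0,0,0],[0.002,0,0.12,0,0,0],[0.002,0,0.134,0,0,0],[0.002,0,0.144,0,0,0],[0.002,0,0.151,0,0,0],[0.002,0,0.155,0,0,0],[0.002,0,0.156,0,0,0],[0.002,0,0.156,0,0,0]]' && python3 drive.py '[[0,0,0,0,0,0],[0,0,0,0,0,0],[0,0,0,0,0,0],[0,0,0,0,0,0],[0,0,0,0,0,0],[0,0,0,0,0,0],[0,0,0,0,0,0],[0,0,0,0,0,0],[0,0,0,0,0,0],[0,0,0,0,0,0]]' 0.03 35
```

```text
time_s: 9.72
tcp_pos: [0.5374, 0.0043, 0.0045]
eef_rot: [-180.0, -0.0, -149.2]
contact_force: [-0.2, -0.4, 0.4]
gripper_width: 0.0877
gripper_force: 0.0
time_s: 10.55
tcp_pos: [0.5373, 0.0043, 0.0045]
eef_rot: [180.0, 0.0, -149.2]
contact_force: [-1.2, 0.9, 1.6]
gripper_width: 0.0418
gripper_force: 35.0
```

```bash
python3 drive.py '[[0,0,-0.003,0,0,0],[0,0,-0.01,0,0,0],[0,0,-0.02,0,0,0],[0,0,-0.032,0,0,0],[0,0,-0.044,0,0,0],[0,0,-0.054,0,0,0],[0,0,-0.059,0,0,0],[0,0,-0.06,0,0,0],[0,0,-0.06,0,0,0]]' && python3 drive.py '[[0.001,-0.002,-0.001,0,0,-1],[0.003,-0.008,-0.005,0,0,-4],[0.006,-0.017,-0.01,0,0,-8],[0.01,-0.028,-0.016,0,0,-13],[0.014,-0.04,-0.022,0,0,-18],[0.018,-0.052,-0.028,0,0,-23],[0.022,-0.064,-0.034,0,0,-28],[0.027,-0.077,-0.04,0,0,-34],[0.032,-0.089,-0.045,0,0,-40],[0.036,-0.101,-0.05,0,0,-46],[0.04,-0.113,-0.055,0,0,-52],[0.044,-0.124,-0.06,0,0,-57]]' && python3 drive.py '[[0.004,-0.007,-0.004,0,0,-4],[0.009,-0.013,-0.007,0,0,-8],[0.014,-0.018,-0.008,0,0,-11],[0.017,-0.02,-0.009,0,0,-12],[0.017,-0.02,-0.009,0,0,-12],[0.017,-0.02,-0.009,0,0,-12]]' && python3 -c "
from h import *
cap('wrist','w5.png');cap('scene','s2.png');to((.578,-.210,.1335),-80)"
```

```text
time_s: 11.3
tcp_pos: [0.5374, 0.0043, 0.0649]
eef_rot: [-180.0, 0.1, -149.2]
contact_force: [1.0, 1.1, -2.5]
gripper_width: 0.0419
gripper_force: 35.0
time_s: 12.3
tcp_pos: [0.5626, -0.1257, 0.1237]
eef_rot: [179.9, -0.0, -91.8]
contact_force: [-0.2, -0.4, -2.8]
gripper_width: 0.0414
gripper_force: 35.0
time_s: 12.8
tcp_pos: [0.5818, -0.1426, 0.1327]
eef_rot: [179.9, 0.0, -80.3]
contact_force: [0.1, 0.6, -2.7]
gripper_width: 0.042
gripper_force: 35.0
pos [ 0.5818 -0.1423  0.133 ] [ 1.7995e+02  1.0000e-02 -8.0220e+01] t 12.9 j [  4.9  17.8 -16.3  -0.  -55.9   4.9]
d [ 0.066   0.0153 -0.0005] rot [ 0.05  0.01 -0.22]
```

View pics/w5.png

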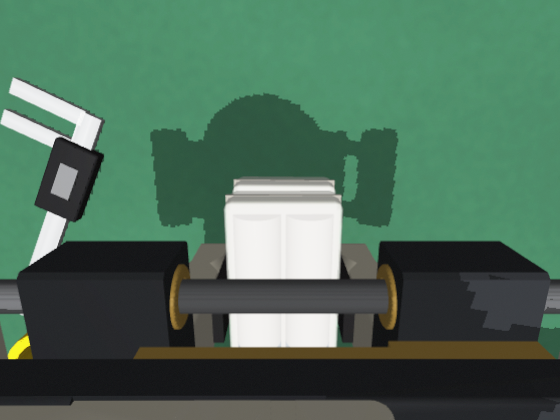

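View pics/s2.png

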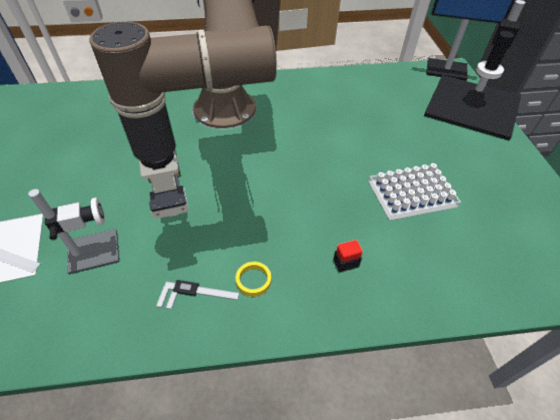

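The wrist view shows both cases clamped, with the top case's front edge at row 197 and the lower lip at row 181. The scene view shows the arm short of the side camera, with the bystanders undisturbed. I'll move in.

```bash
python3 drive.py '[[0.001,0.001,0,0,0,0],[0.005,0.003,0,0,0,-0.2],[0.012,0.005,0,0,0,-0.2],[0.021,0.008,0,0,0,-0.2],[0.031,0.01,0,0,0,-0.2],[0.041,0.012,0,0,0,-0.2],[0.05,0.014,0,0,0,-0.2],[0.058,0.015,0,0,0,-0.2],[0.063,0.015,0,0,0,-0.2],[0.065,0.015,0,0,0,-0.2],[0.066,0.015,0,0,0,-0.2],[0.066,0.015,0,0,0,-0.2]]' && python3 - <<'E'
from h import *
w=cap('wrist','w6.png');c=cap('top','t6.png');s=cap('scene','s6.png')
st=r.get_state();print(st['tcp_pos'],st['eef_rot'],st['contact_force'])
f=lambda im,x0,y0,x1,y1,k:cv2.resize(im['frame'][y0:y1,x0:x1,::-1],None,fx=k,fy=k,interpolation=cv2.INTER_CUBIC)
cv2.imwrite('pics/mix.png',np.vstack([f(w,0,0,560,420,1)[:300,:560],np.hstack([f(s,40,160,180,235,4)])]) if 0 else np.vstack([f(w,0,0,560,300,1),f(s,60,165,200,235,4)]))
E
```

```text
time_s: 13.9
tcp_pos: [0.5789, -0.2102, 0.1333]
eef_rot: [180.0, 0.0, -80.0]
contact_force: [0.0, -0.1, -2.5]
gripper_width: 0.0417
gripper_force: 35.0
[ 0.57892119 -0.20976398  0.13346493] [ 1.79999074e+02  4.75584714e-03 -7.99423661e+01] [-0.38598827 -0.42354199 -2.50425048]
```

View pics/mix.png

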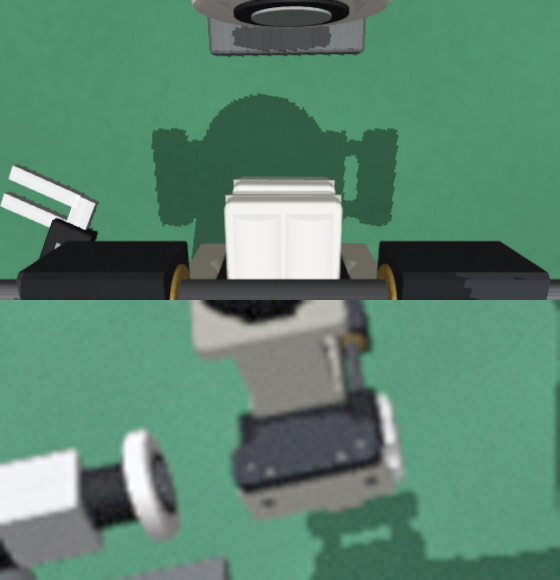

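The wrist view shows the lens ring spanning columns 192–388 (centre about 290), against the pile at 225–341 (centre 283). The camera foot's front edge is level at row 53. I'll measure both in this one view.

```bash
python3 - <<'E'
from h import *
w=dict(np.load('/tmp/wrist.npz'))
a=np.radians(-80);e=np.array([np.cos(a),np.sin(a)]);n=np.array([-e[1],e[0]])
def rep(k,Q):
    if len(Q)<5: print(k,len(Q));return
    t=Q[:,:2]@e;l=Q[:,:2]@n
    print(k,len(Q),'t',np.percentile(t,[0,1,50,99,100]).round(4),'lat',l.min().round(4),l.max().round(4),'mid',((l.min()+l.max())/2).round(4),'z',np.percentile(Q[:,2],[0,2,50,98,100]).round(4))
P,F=cloud(w,180,0,400,46)
m=P[:,2]>.07; rep('ring+lens',P[m])
m2=m&(F.min(1)>110)
t=P[:,:2]@e
rep('front plane',P[m&(t<np.percentile(t[m],20))])
# widest ring row 0
P0,F0=cloud(w,180,0,400,2);m0=P0[:,2]>.07;rep('row0',P0[m0])
G,_=cloud(w,262,8,320,22);rep('glass',G)
Ft,_=cloud(w,195,30,380,60);mm=(Ft[:,2]>.008)&(Ft[:,2]<.016);rep('foot',Ft[mm])
k=Ft[mm];tt=k[:,:2]@e;ll=k[:,:2]@n
fe=[]
for x in np.arange(ll.min()+.008,ll.max()-.008,.004):
    q=(abs(ll-x)<.002)
    if q.sum()>3: fe.append((x,tt[q].min()))
fe=np.array(fe);print('foot edge slope deg',np.degrees(np.polyfit(fe[:,0],fe[:,1],1)[0]))
H,_=cloud(w,215,170,350,275)
for lo,hi in ((.142,.156),(.165,.178)):
    m=(H[:,2]>lo)&(H[:,2]<hi);rep('pile',H[m])
P2,_=cloud(w,228,205,338,265);z=P2[:,2];print('top z',np.median(z)); m=abs(z-np.median(z))<.004
A=np.c_[P2[m][:,:2]@e,P2[m][:,:2]@n,np.ones(m.sum())];print('tilt deg',np.degrees(np.linalg.lstsq(A,z[m],rcond=None)[0][:2]))
rep('toprows',cloud(w,215,210,350,225)[0])
s=r.get_state();print('tcp t,l',s['tcp_pos'][:2]@e,s['tcp_pos'][:2]@n)
E
```

```text
ring+lens 4418 t [0.3809 0.4079 0.4093 0.4114 0.4122] lat 0.4985 0.5647 mid 0.5316 z [0.1179 0.1249 0.156  0.1697 0.2915]
front plane 884 t [0.3809 0.3809 0.4083 0.4085 0.4085] lat 0.5183 0.5455 mid 0.5319 z [0.137  0.1385 0.1531 0.2915 0.2915]
row0 401 t [0.4087 0.4089 0.4103 0.4119 0.4122] lat 0.4993 0.5643 mid 0.5318 z [0.1578 0.1593 0.1655 0.1708 0.1719]
glass 812 t [0.3809 0.408  0.4084 0.4091 0.4093] lat 0.5212 0.5418 mid 0.5315 z [0.1431 0.1443 0.1557 0.1642 0.2915]
foot 3636 t [0.4122 0.4129 0.4204 0.4277 0.4281] lat 0.4772 0.5869 mid 0.532 z [0.008  0.0092 0.0119 0.0134 0.0145]
foot edge slope deg -0.7985898688831892
pile 1483 t [0.3112 0.3139 0.3473 0.3488 0.3493] lat 0.5054 0.5636 mid 0.5345 z [0.142  0.1425 0.1486 0.1556 0.156 ]
pile 8902 t [0.3176 0.3203 0.335  0.3475 0.3478] lat 0.5095 0.5597 mid 0.5346 z [0.165  0.1669 0.1704 0.1716 0.1727]
top z 0.1704780887300471
tilt deg [-0.46433664 -0.06837906]
toprows 2025 t [0.2802 0.2814 0.3416 0.3447 0.3809] lat 0.4788 0.5912 mid 0.535 z [-0.0022 -0.0009  0.1704  0.1717  0.2915]
tcp t,l 0.30710580254453723 0.5337009385827972
```

```bash
python3 - <<'E'
from h import *
w=dict(np.load('/tmp/wrist.npz'))
a=np.radians(-80);e=np.array([np.cos(a),np.sin(a)]);n=np.array([-e[1],e[0]])
def plane(k,Q):
    t=Q[:,:2]@e;l=Q[:,:2]@n
    m=abs(t-np.median(t))<.006
    for _ in range(3):
        A=np.c_[l,Q[:,2],np.ones(len(l))];c=np.linalg.lstsq(A[m],t[m],rcond=None)[0];m=abs(A@c-t)<.0012
    print(k,m.sum(),'slopes deg lat,z',np.degrees(c[:2]).round(2),'t at centre',c@[.532,.15,1],'at z .155',c@[.532,.155,1])
P,F=cloud(w,180,0,400,46);Q=P[(P[:,2]>.1)&(P[:,2]<.2)];t=Q[:,:2]@e
plane('ring',Q)
G,_=cloud(w,262,8,320,22);plane('glass',G)
def edge(k,Q,sgn):
    t=Q[:,:2]@e*sgn;l=Q[:,:2]@n;fe=[]
    for x in np.arange(.517,.553,.002):
        q=abs(l-x)<.001
        if q.sum()>3: fe.append((x,t[q].max()))
    fe=np.array(fe);print(k,len(fe),np.degrees(np.polyfit(fe[:,0],fe[:,1]*sgn,1)[0]),np.median(fe[:,1])*sgn)
H,_=cloud(w,215,170,350,275)
edge('top front',H[(H[:,2]>.166)&(H[:,2]<.176)],1)
edge('low front',H[(H[:,2]>.142)&(H[:,2]<.154)],1)
# lateral edges of seam in lower lip rows and top rows by colour
for v in (184,189,200,210,220,230,240):
    b=np.where(w['frame'][v,200:360].min(1)>165)[0]+200
    d=w['z_map'][v,200:360]; print(v,b.min(),b.max(),[(dep(w,x,v)[:2]@n).round(4) for x in (b.min()+1,b.max()-1)],dep(w,283,v).round(4)[2])
E
```

```text
ring 3072 slopes deg lat,z [-0.3  -1.86] t at centre 0.40989868989888706 at z .155 0.40973680919181316
glass 809 slopes deg lat,z [-0.61  0.24] t at centre 0.40838726118670526 at z .155 0.4084083488085232
top front 19 -0.20014402996075126 0.34762303023571134
low front 19 0.49858704597464454 0.348812473345246
184 234 333 [np.float64(0.5537), np.float64(0.5141)] 0.1469
189 234 333 [np.float64(0.5534), np.float64(0.5147)] 0.1495
200 226 340 [np.float64(0.5542), np.float64(0.5135)] 0.1684
210 225 341 [np.float64(0.554), np.float64(0.5145)] 0.1703
220 225 341 [np.float64(0.5541), np.float64(0.5144)] 0.1703
230 225 340 [np.float64(0.5542), np.float64(0.5145)] 0.1716
240 226 340 [np.float64(0.5541), np.float64(0.5145)] 0.1711
```

```bash
python3 drive.py '[[0,0.0005,0,0,0,-0.1],[0,0.0015,0,0,0,-0.2],[0,0.0025,0,0,0,-0.4],[0,0.003,0,0,0,-0.4],[0,0.003,0,0,0,-0.4],[0,0.003,0,0,0,-0.4],[0,0.003,0,0,0,-0.4],[0,0.003,0,0,0,-0.4],[0,0.003,0,0,0,-0.4]]' && python3 - <<'E'
from h import *
w=cap('wrist','w7.png')
a=np.radians(-79.6);e=np.array([np.cos(a),np.sin(a)]);n=np.array([-e[1],e[0]])
G,_=cloud(w,180,0,400,2);G=G[(G[:,2]>.1)&(G[:,2]<.2)];l=G[:,:2]@n;print('lens lat',(l.min()+l.max())/2)
for v in (200,220,240):
    b=np.where(w['frame'][v,200:360].min(1)>165)[0]+200
    x=[dep(w,x,v)[:2]@n for x in (b.min()+1,b.max()-1)];print('pile lat',np.mean(x))
s=r.get_state();print(s['tcp_pos'],s['eef_rot'],s['contact_force'],s['gripper_force'],abs(s['qd']).max(),s['time_s'])
E
```

```text
time_s: 14.8
tcp_pos: [0.576, -0.2107, 0.1334]
eef_rot: [180.0, 0.0, -79.6]
contact_force: [-0.3, 0.1, -2.2]
gripper_width: 0.0411
gripper_force: 35.0
lens lat 0.5285982969020765
pile lat 0.5286934784793532
pile lat 0.5290666787446494
pile lat 0.5292183609263379
[ 0.57595971 -0.21064011  0.1334392 ] [ 1.79999371e+02  2.75822082e-03 -7.95647917e+01] [ 0.58998424  0.46596296 -2.46042978] 34.97378468513489 0.11387932593679229 14.85
```

Centred within half a millimetre, level and still, so I'm handing it in.

```bash
python3 -c "
from plant import r, imaging
print(r.close_job())"
```

```text
the job is handed in; nothing more can be done
None
```

I stacked the two cases, let go, then gripped the whole pile and handed the job in at about 15 s with it held in front of the lens: level and still, centred within about 0.5 mm sideways, one narrow end facing the lens about 6 cm away, and the cases offset about 1 mm from each other.

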